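# Find the loose cover of the notions organiser and push it open

### The job

One of the four grey covers on the sewing-room organiser has its catch released, and they all look alike: press the covers on their blue dots until you find the one that rocks, then push that cover wide open, until it stands nearly upright, and leave it so. It is all pressing and pushing with the fingertips, with nothing to grip; do not pick up or shift the things lying and standing around.

Things in the scene. Friction and masses are not known exactly. Their poses are not given: they have to be found in the camera images.
- organiser: plywood notions organiser fixed to the table, 130 (its x) x 450 (its y) x 60 mm tall, origin at the centre of its underside. Four identical grey covers lie flush with its top (z = 60 mm) in a row along y, centred at y = -120 (a), -40 (b), +40 (c), +120 mm (d), over wells 54 mm deep. A hidden catch holds three of them shut; the fourth, a different one each time, is free.
- cover_a (a joint): tilt of cover a: 0 = flush, grows as the dotted short end goes down and the long end rises, 1.45 rad = fully open, nearly upright, at a stop. A caught cover gives under 0.05 rad; the free one tips at about 3 N on the dot and its stiff pivot (0.06 N m) keeps it where it is left
- cover_b (a joint): tilt of cover b: 0 = flush, grows as the dotted short end goes down and the long end rises, 1.45 rad = fully open, nearly upright, at a stop. A caught cover gives under 0.05 rad; the free one tips at about 3 N on the dot and its stiff pivot (0.06 N m) keeps it where it is left
- cover_c (a joint): tilt of cover c: 0 = flush, grows as the dotted short end goes down and the long end rises, 1.45 rad = fully open, nearly upright, at a stop. A caught cover gives under 0.05 rad; the free one tips at about 3 N on the dot and its stiff pivot (0.06 N m) keeps it where it is left
- cover_d (a joint): tilt of cover d: 0 = flush, grows as the dotted short end goes down and the long end rises, 1.45 rad = fully open, nearly upright, at a stop. A caught cover gives under 0.05 rad; the free one tips at about 3 N on the dot and its stiff pivot (0.06 N m) keeps it where it is left
- press_a (a point): centre of the blue dot (18 mm across) on the top face of cover a; moves with it. The cover is a plate 100 x 72 x 5 mm, orange underneath. In its frame (x towards the long end, which lies on the side away from the robot) the pivot runs along y, 22 mm to +x of the dot and 2.5 mm below it; the short end's edge is at x = -14, the long end's at +86 mm
- press_b (a point): centre of the blue dot (18 mm across) on the top face of cover b; moves with it. The cover is a plate 100 x 72 x 5 mm, orange underneath. In its frame (x towards the long end, which lies on the side away from the robot) the pivot runs along y, 22 mm to +x of the dot and 2.5 mm below it; the short end's edge is at x = -14, the long end's at +86 mm
- press_c (a point): centre of the blue dot (18 mm across) on the top face of cover c; moves with it. The cover is a plate 100 x 72 x 5 mm, orange underneath. In its frame (x towards the long end, which lies on the side away from the robot) the pivot runs along y, 22 mm to +x of the dot and 2.5 mm below it; the short end's edge is at x = -14, the long end's at +86 mm
- press_d (a point): centre of the blue dot (18 mm across) on the top face of cover d; moves with it. The cover is a plate 100 x 72 x 5 mm, orange underneath. In its frame (x towards the long end, which lies on the side away from the robot) the pivot runs along y, 22 mm to +x of the dot and 2.5 mm below it; the short end's edge is at x = -14, the long end's at +86 mm
- pin_tin: round steel pin tin, 44 mm across, 18 mm tall, standing on the organiser's left end (+y); origin at the centre of its underside. To be left alone.
- chalk: blue block of tailor's chalk, 50 x 30 x 10 mm, lying on the organiser's right end (-y); origin at the centre of its underside. To be left alone.
- spool: red thread spool, 40 mm across, 55 mm tall, standing on the table just in front of the organiser (robot's side); origin at the centre of its underside. To be left alone.
- scissors: fabric scissors lying flat, about 205 mm long along x, 12 mm high; origin on the table under them, near the pivot screw. To be left alone.
- rule: flat wooden rule, 500 x 45 x 6 mm, lying on the table, long side along x; origin at the centre of its underside. To be left alone.
- tape_case: round yellow tape-measure case lying flat, 56 mm across, 20 mm high; origin at the centre of its underside. To be left alone.
- beaker: white ceramic beaker, 76 mm across, 95 mm tall, standing on the table; origin at the centre of its underside. To be left alone.

How it is judged (in metres and radians):
On the way, in this order (a step that is already met when the one before it is completed fails the run):
1. the loose cover has been made to rock (tilted by more than 0.1 rad) (value of joint any of cover_a, cover_b, cover_c, cover_d above 0.1 rad), for 0.05 s.
2. the loose cover has been pushed wide open (more than 1.1 rad) (value of joint any of cover_a, cover_b, cover_c, cover_d above 1.1 rad), for 0.2 s.
At the end, for the whole second after the job is handed in: One cover stands open by more than 1.1 rad (about 63 degrees; its stop is at 1.45) and all covers are at rest (value of joint any of cover_a, cover_b, cover_c, cover_d above 1.1 rad and velocity of joint cover_a between -0.05 and 0.05 rad/s and velocity of joint cover_b between -0.05 and 0.05 rad/s and velocity of joint cover_c between -0.05 and 0.05 rad/s and velocity of joint cover_d between -0.05 and 0.05 rad/s); the robot touches nothing.
It fails at once if a thing that stands or lies around is shifted by more than 20 mm, or lifted (distance of any of pin_tin, chalk, spool, scissors, rule, tape_case, beaker from where it was at the start of the episode above 0.02 m).
It fails at once if the spool, the pin tin or the beaker is knocked over (angle between any of spool, pin_tin, beaker's own z axis and vertical above 0.5 rad).
It also fails if it takes over 48 s, if anything falls off the work surface, if the arm or the gripper's body presses on something with over 40 N, if the wrist force passes 120 N, or if a joint passes its speed limit or range.

### The arm

A 6-joint arm with a two-finger parallel gripper is mounted at the origin on the work surface. World frame = base frame: x ahead of the robot, y to its left, z up, the work surface at z = 0. Lengths are in m, angles in degrees, forces in N, time in s.
With the tool pointing down it reaches from about 0.25 to 0.725 m from the base axis. Payload 9.7 kg.
Tool frame: the origin (TCP) lies between the finger pads; the fingertips stand 11 mm ahead of it and the grasp point (between the pads) lies 8 mm behind it; z points along the fingers, y is the direction in which the jaws open and shut (so a half turn about z gives the same grasp; the last joint's range is limited). The gripper opens to 85 mm and grips with 20 to 120 N. Pads are 22 mm wide; open, the fingers measure 114 mm over their backs; the gripper's body (76 mm by 85 mm) begins 54 mm behind the grasp point. The pads swing forward as they close: fully open they stand 13 mm farther back than shut.
Start: joints at [-76.203, 4.979, 10.078, 95.1, 0, 90], TCP at [0.131, -0.534, 0.242] pointing down, gripper open.
Joint ranges: [-179.16, 179.16], [-48.56, 103.87], [-65.8, 70.77], [-126.05, 130.52], [-82.76, 87.17], [-180, 180]. Speed limits (degrees/s): [127.2, 127.2, 147.25, 180, 180, 180].

### API

Orientations are given as [roll, pitch, yaw] about the fixed x, y, z axes, in that order (R = Rz(yaw) Ry(pitch) Rx(roll)).
In Python, from workcell import bot gives the robot as it stands.
- The arm moves only by the tool play_rows, never from a script. Its argument "targets" is a list of rows, each an object of numbers: "fingers": the gripper command: -1 is shut, 1 is fully open, values between are in proportion; "x", "y", "z": the shift along the tool's x, y, z in m; "wx", "wy", "wz": the turn, a rotation vector about the tool's x, y, z in degrees. In form: [{"fingers": .., "x": .., "y": .., "z": .., "wx": .., "wy": .., "wz": ..}, ...]. A call has 1 to 20 rows; each row is the pose to reach, as a shift and turn from the pose commanded when the call began, along the tool's axes at that moment; what a row does not reach only later rows make up. A row lasts 1/12 s, in which the tool goes at most 41.7 mm and 7.16 degrees, less where a joint would pass 70% of its speed; a pose out of reach is approached as far as the arm can. A call with a gripper value outside its range is refused whole. The fingers move at their own pace and stop on an object; "grip_force" is the grip in N (left out, the last holds). Time passes only in rows, so rows that repeat a pose let the fingers close. It gives the time, the measured TCP pose, the force and the opening at its end, in the units of the state.
- bot.get_obs(): the state, without advancing time (a new reading comes with each control period).
- bot.camera(name): name is "scene" or "top" or "wrist"; returns (picture, depth): 480x640x3 uint8, blue, green, red; 480x640 float32, m along the optical axis (not along the pixel's ray), 0 where there is no reading.
- bot.get_calibration(name): a dict with "fx", "fy", "cx", "cy" (pixels), "distortion" ([k1, k2, p1, p2, k3] as OpenCV has them; the pictures are not rectified), "camera_from_world" (4x4, takes a point from world to camera coordinates). Camera axes: x right, y down, z forward; pixel columns grow to the right and rows downward; lengths in m; the calibration is good to about 2 mm. A picture is of the moment at which its call begins: read the wrist's pose just before it. get_calibration takes no time and is no camera call; for the wrist camera it gives the pose at the moment of the call.
- bot.job_done(): hands the job in, once; it reports no verdict.
Trained networks look in the newest picture that a camera, given by its name, has taken for a name from the list of things; names that differ only in an ending like _2 or _b are one class to them, and where a whole thing is asked for, a point or a joint stands for the part that bears it (a point fixed in the world has none). Each returns a list of dicts, best first, with "confidence" (0 to 1); they miss things now and then, are a little off and sometimes report something else, mostly with a low value. They report only what shows in the picture. A call takes as long as a camera call.
- bot.look_for(query, camera): "extent" ([left, top, right, bottom] in pixels, round what is visible of it).
- bot.outline_of(query, camera): "region" (480x640 bool, what is visible of it) and "extent" ([left, top, right, bottom] in pixels, round what is visible of it).
- bot.place_of(query, camera): "point" ([row, column] in pixels: a listed point, or the origin of a listed thing).
The state is a dict: "time": time; "q": joint angles; "qd": joint speeds; "joint_efforts": joint torques, N m; "ee_pos": TCP position; "tcp_rot": TCP orientation; "wrist_force": force on the tool from outside, world axes, zero at the start; "torque": the same for the moment, N m; "opening": finger opening in m.
Only numpy, scipy, OpenCV 4.12 (cv2) and the standard library are available. Lean on these libraries where they do the work, as an engineer would, in place of code of your own. Each camera call takes 0.05 s, during which the arm holds its last target.

## Working session

There is one attempt and no reset: what is moved stays moved. The work goes in short steps, Python scripts to look and compute and a tool call to move; the robot and the scene stay as the last step left them, time stands still between calls to the robot, and variables do not carry over. Pictures are saved under pics/ and viewed, and the job is handed in when it is done.

Besides the shell and the picture viewer there is one more tool, called after ">>>" as name([rows], argument=value, ...), one row to a line, values as JSON. play_rows: Moves the arm, as the interface text tells. Its arguments: {"type":"object","properties":{"targets":{"type":"array","items":{"type":"object","properties":{"fingers":{"type":"number"},"x":{"type":"number"},"y":{"type":"number"},"z":{"type":"number"},"wx":{"type":"number"},"wy":{"type":"number"},"wz":{"type":"number"}}}},"grip_force":{"type":"number"}},"required":["targets"]}

```bash
mkdir -p pics; ls; python3 - <<'E'
from workcell import bot
import cv2
o=bot.get_obs(); print(o)
for n in ("scene","top"):
    p,d=bot.camera(n); cv2.imwrite(f"pics/{n}0.png",p)
    c=bot.get_calibration(n); print(n,c)
E
```

```text
pics
{'time': 0.0, 'q': array([-7.62032721e+01,  5.01081832e+00,  1.00351944e+01,  9.50970294e+01,
       -3.61510099e-04,  8.99986733e+01]), 'qd': array([-0.064535  , -0.03905519,  0.03486685,  0.02082141, -0.02223697,
       -0.04634334]), 'joint_efforts': array([-3.83158665e-03, -5.20387387e+01,  4.64802432e+01,  1.62730302e-02,
       -2.75606089e-05,  1.31642076e-05]), 'ee_pos': array([ 0.13111534, -0.53394494,  0.24159237]), 'tcp_rot': array([-1.79927347e+02,  3.59827462e-04,  1.37980551e+01]), 'wrist_force': array([ 0.74167186, -0.33076645,  0.19591747]), 'torque': array([-0.01862383, -0.00545696, -0.01120051]), 'opening': 0.08534583559612273}
scene {'fx': 564.9144163449187, 'fy': 564.9144163449187, 'cx': 321.52993736460706, 'cy': 243.18225905183027, 'distortion': array([-0.03050918,  0.        ,  0.        ,  0.        ,  0.        ]), 'camera_from_world': array([[-0.08346815,  0.99650038, -0.00447819,  0.03071886],
       [ 0.81130504,  0.06534517, -0.58095968, -0.40182001],
       [-0.57863391, -0.05212481, -0.81392002,  1.70919966],
       [ 0.        ,  0.        ,  0.        ,  1.        ]])}
top {'fx': 562.7448249204799, 'fy': 562.7448249204799, 'cx': 322.77094121824956, 'cy': 242.65438649832615, 'distortion': array([-0.10877887,  0.        ,  0.        ,  0.        ,  0.        ]), 'camera_from_world': array([[ 0.01759464, -0.99983521,  0.00447049,  0.004369  ],
       [-0.99735961, -0.0178658 , -0.07038908,  0.50674226],
       [ 0.07045735, -0.00322022, -0.9975096 ,  1.38156328],
       [ 0.        ,  0.        ,  0.        ,  1.        ]])}
```

View pics/scene0.png

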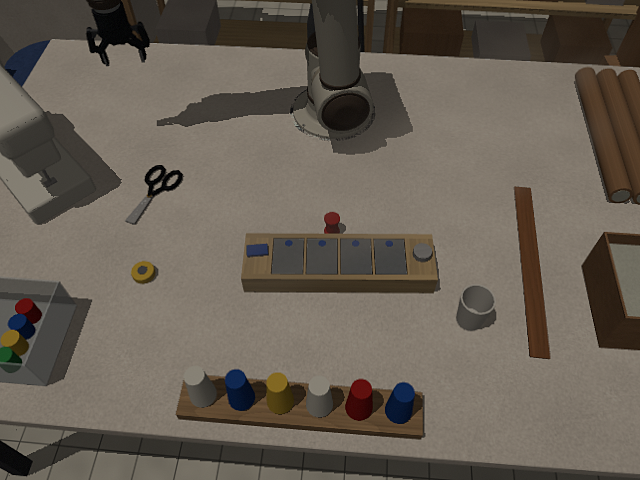

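View pics/top0.png

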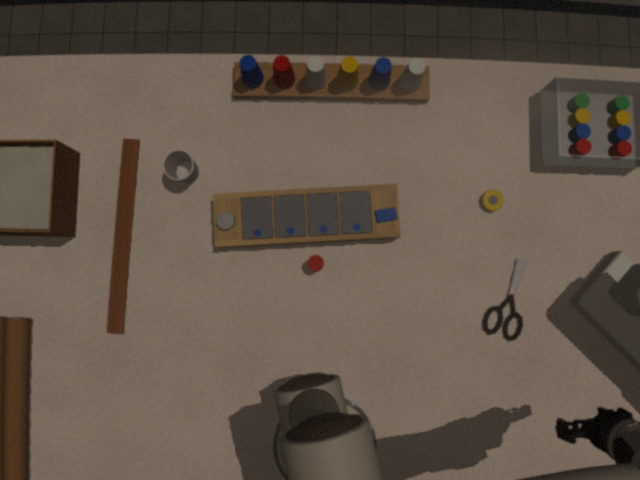

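The top view shows the organiser at columns 213–400, rows 185–248, with the dots at about (257,232) d, (290,230) c, (323,229) b and (357,227) a. The red spool is at (316,263). Next I'll work out the dot positions.

```bash
cat > h.py <<'E'
import numpy as np, cv2
from workcell import bot
def ray_z(n,uv,z):
    c=bot.get_calibration(n); K=np.array([[c['fx'],0,c['cx']],[0,c['fy'],c['cy']],[0,0,1]])
    p=cv2.undistortPoints(np.array(uv,float).reshape(-1,1,2),K,c['distortion']).reshape(-1,2)
    T=c['camera_from_world'];R=T[:3,:3];o=-R.T@T[:3,3]
    d=np.c_[p,np.ones(len(p))]@R
    return o+d*((z-o[2])/d[:,2])[:,None]
def blue(p):
    h=cv2.cvtColor(p,cv2.COLOR_BGR2HSV)
    return cv2.inRange(h,(105,110,40),(130,255,255))
E
python3 - <<'E'
from h import *
for n in("scene","top"):
    p=cv2.imread(f"pics/{n}0.png")
    k,l,s,c=cv2.connectedComponentsWithStats(blue(p))
    roi=(235,230,420,270) if n=="scene" else (235,200,400,245)
    q=[c[i] for i in range(1,k) if s[i,4]>8 and roi[0]<c[i][0]<roi[2] and roi[1]<c[i][1]<roi[3]]
    a=[s[i,4] for i in range(1,k) if s[i,4]>8 and roi[0]<c[i][0]<roi[2] and roi[1]<c[i][1]<roi[3]]
    w=ray_z(n,q,0.06)
    for i in range(len(q)): print(n,a[i],np.round(q[i],1),np.round(w[i],4))
print(ray_z("top",[[316,263]],0.055))
for n in("top",):
  bot.camera(n)
  for q in("press_a","organiser","spool"):
    for r in bot.place_of(q,n)[:5]:
        uv=[r['point'][1],r['point'][0]]; print(q,r['confidence'],uv,ray_z(n,[uv],0.06 if q[0]=='p' else 0.0))
E
```

```text
scene 31 [288.2 242.6] [ 0.5417 -0.0651  0.06  ]
scene 29 [321.9 242.7] [0.5357 0.0152 0.06  ]
scene 29 [388.8 243.1] [0.5239 0.1746 0.06  ]
scene 189 [257.2 249.5] [ 0.5677 -0.136   0.06  ]
top 191 [385.8 214.6] [ 0.5745 -0.1383  0.06  ]
top 27 [356.3 226.6] [ 0.544  -0.0668  0.06  ]
top 28 [323.2 228.5] [0.5379 0.013  0.06  ]
top 27 [290.  230.3] [0.532  0.0933 0.06  ]
top 26 [257.2 232.2] [0.5261 0.1724 0.06  ]
[[0.45442544 0.02896464 0.055     ]]
press_a 0.83 [324.4, 228.1] [[0.53892747 0.01018487 0.06      ]]
press_a 0.71 [353.9, 229.0] [[ 0.53803978 -0.06115649  0.06      ]]
press_a 0.67 [258.4, 231.1] [[0.52881804 0.16958568 0.06      ]]
press_a 0.57 [291.8, 230.5] [[0.53169691 0.08882246 0.06      ]]
press_a 0.26 [188.1, 175.2] [[0.66329084 0.34619336 0.06      ]]
organiser 0.71 [306.7, 213.7] [[0.5804955  0.05522485 0.        ]]
spool 0.69 [316.2, 263.6] [[0.45480674 0.02888369 0.        ]]
```

>>> play_rows([
  {"fingers":-1,"x":0.04,"y":-0.028,"z":0,"wz":2},
  {"fingers":-1,"x":0.08,"y":-0.056,"z":0,"wz":4},
  {"fingers":-1,"x":0.12,"y":-0.084,"z":0.02,"wz":6},
  {"fingers":-1,"x":0.512,"y":-0.356,"z":0.1,"wz":9.5},
  {"fingers":-1,"x":0.512,"y":-0.356,"z":0.1,"wz":9.5},
  {"fingers":-1,"x":0.512,"y":-0.356,"z":0.1,"wz":9.5},
  {"fingers":-1,"x":0.512,"y":-0.356,"z":0.1,"wz":9.5},
  {"fingers":-1,"x":0.512,"y":-0.356,"z":0.1,"wz":9.5},
  {"fingers":-1,"x":0.512,"y":-0.356,"z":0.1,"wz":9.5},
  {"fingers":-1,"x":0.512,"y":-0.356,"z":0.1,"wz":9.5},
  {"fingers":-1,"x":0.512,"y":-0.356,"z":0.1,"wz":9.5},
  {"fingers":-1,"x":0.512,"y":-0.356,"z":0.1,"wz":9.5},
  {"fingers":-1,"x":0.512,"y":-0.356,"z":0.1,"wz":9.5},
  {"fingers":-1,"x":0.512,"y":-0.356,"z":0.1,"wz":9.5},
  {"fingers":-1,"x":0.512,"y":-0.356,"z":0.1,"wz":9.5},
  {"fingers":-1,"x":0.512,"y":-0.356,"z":0.1,"wz":9.5},
  {"fingers":-1,"x":0.512,"y":-0.356,"z":0.1,"wz":9.5},
  {"fingers":-1,"x":0.512,"y":-0.356,"z":0.1,"wz":9.5},
  {"fingers":-1,"x":0.512,"y":-0.356,"z":0.1,"wz":9.5},
  {"fingers":-1,"x":0.512,"y":-0.356,"z":0.1,"wz":9.5},
])

```text
$.targets[0]: bad value
```

>>> play_rows([
  {"fingers":-1,"x":0.04,"y":-0.028,"z":0,"wx":0,"wy":0,"wz":2},
  {"fingers":-1,"x":0.08,"y":-0.056,"z":0,"wx":0,"wy":0,"wz":4},
  {"fingers":-1,"x":0.12,"y":-0.084,"z":0.02,"wx":0,"wy":0,"wz":6},
  {"fingers":-1,"x":0.512,"y":-0.356,"z":0.1,"wx":0,"wy":0,"wz":9.5},
  {"fingers":-1,"x":0.512,"y":-0.356,"z":0.1,"wx":0,"wy":0,"wz":9.5},
  {"fingers":-1,"x":0.512,"y":-0.356,"z":0.1,"wx":0,"wy":0,"wz":9.5},
  {"fingers":-1,"x":0.512,"y":-0.356,"z":0.1,"wx":0,"wy":0,"wz":9.5},
  {"fingers":-1,"x":0.512,"y":-0.356,"z":0.1,"wx":0,"wy":0,"wz":9.5},
  {"fingers":-1,"x":0.512,"y":-0.356,"z":0.1,"wx":0,"wy":0,"wz":9.5},
  {"fingers":-1,"x":0.512,"y":-0.356,"z":0.1,"wx":0,"wy":0,"wz":9.5},
  {"fingers":-1,"x":0.512,"y":-0.356,"z":0.1,"wx":0,"wy":0,"wz":9.5},
  {"fingers":-1,"x":0.512,"y":-0.356,"z":0.1,"wx":0,"wy":0,"wz":9.5},
  {"fingers":-1,"x":0.512,"y":-0.356,"z":0.1,"wx":0,"wy":0,"wz":9.5},
  {"fingers":-1,"x":0.512,"y":-0.356,"z":0.1,"wx":0,"wy":0,"wz":9.5},
  {"fingers":-1,"x":0.512,"y":-0.356,"z":0.1,"wx":0,"wy":0,"wz":9.5},
  {"fingers":-1,"x":0.512,"y":-0.356,"z":0.1,"wx":0,"wy":0,"wz":9.5},
  {"fingers":-1,"x":0.512,"y":-0.356,"z":0.1,"wx":0,"wy":0,"wz":9.5},
  {"fingers":-1,"x":0.512,"y":-0.356,"z":0.1,"wx":0,"wy":0,"wz":9.5},
  {"fingers":-1,"x":0.512,"y":-0.356,"z":0.1,"wx":0,"wy":0,"wz":9.5},
  {"fingers":-1,"x":0.512,"y":-0.356,"z":0.1,"wx":0,"wy":0,"wz":9.5},
])

```text
time: 1.97
ee_pos: [0.543, -0.0674, 0.1429]
tcp_rot: [180.0, -0.0, 4.2]
wrist_force: [-0.1, -0.2, 0.3]
opening: 0.0001
```

>>> play_rows([
  {"fingers":-1,"x":0,"y":0,"z":0.035,"wx":0,"wy":0,"wz":0},
  {"fingers":-1,"x":0,"y":0,"z":0.06,"wx":0,"wy":0,"wz":0},
  {"fingers":-1,"x":0,"y":0,"z":0.066,"wx":0,"wy":0,"wz":0},
  {"fingers":-1,"x":0,"y":0,"z":0.07,"wx":0,"wy":0,"wz":0},
  {"fingers":-1,"x":0,"y":0,"z":0.073,"wx":0,"wy":0,"wz":0},
  {"fingers":-1,"x":0,"y":0,"z":0.075,"wx":0,"wy":0,"wz":0},
  {"fingers":-1,"x":0,"y":0,"z":0.075,"wx":0,"wy":0,"wz":0},
  {"fingers":-1,"x":0,"y":0,"z":0.075,"wx":0,"wy":0,"wz":0},
])

```text
time: 2.63
ee_pos: [0.5441, -0.0667, 0.0689]
tcp_rot: [180.0, -0.1, 4.3]
wrist_force: [-3.6, -1.9, 4.5]
opening: -0.0002
```

>>> play_rows([
  {"fingers":-1,"x":0,"y":0,"z":0.0015,"wx":0,"wy":0,"wz":0},
  {"fingers":-1,"x":0,"y":0,"z":0.003,"wx":0,"wy":0,"wz":0},
  {"fingers":-1,"x":0,"y":0,"z":0.003,"wx":0,"wy":0,"wz":0},
  {"fingers":-1,"x":0,"y":0,"z":0.003,"wx":0,"wy":0,"wz":0},
])

```text
time: 2.97
ee_pos: [0.5442, -0.0666, 0.0655]
tcp_rot: [180.0, -0.1, 4.3]
wrist_force: [-1.9, -2.2, 5.2]
opening: -0.0001
```

```bash
python3 - <<'E'
from h import *
o=bot.get_obs();print(o['ee_pos'],o['wrist_force'])
p,d=bot.camera("wrist");cv2.imwrite("pics/w1.png",p)
p,d=bot.camera("scene");cv2.imwrite("pics/s1.png",cv2.resize(p[200:310,220:460],None,fx=3,fy=3,interpolation=cv2.INTER_CUBIC))
o=bot.get_obs();print(o['ee_pos'],o['wrist_force'])
E
```

```text
[ 0.54422194 -0.0666267   0.06553769] [-1.8701302  -2.19473871  5.17623992]
[ 0.54423758 -0.0666083   0.06534545] [-0.5553232  -3.02470933  5.59548604]
```

View pics/w1.png

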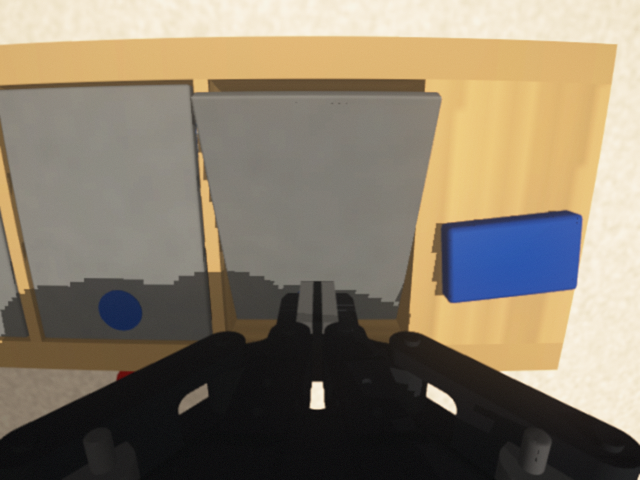

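View pics/s1.png

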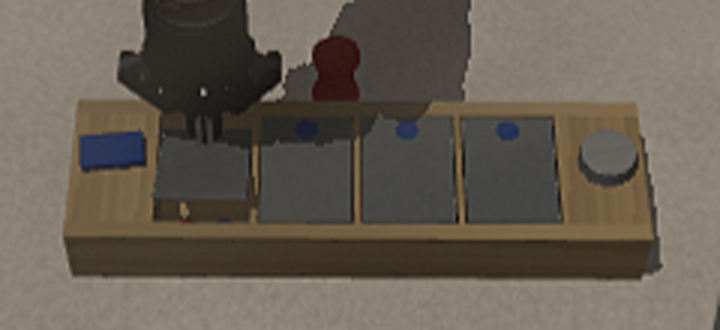

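Cover a is the free one: it gives at about 5 N, and the wrist view shows its long end raised with the edge at row 95, columns 192–440. I'll press it further down.

>>> play_rows([
  {"fingers":-1,"x":0,"y":0,"z":0.002,"wx":0,"wy":0,"wz":0},
  {"fingers":-1,"x":0,"y":0,"z":0.004,"wx":0,"wy":0,"wz":0},
  {"fingers":-1,"x":0,"y":0,"z":0.006,"wx":0,"wy":0,"wz":0},
  {"fingers":-1,"x":0,"y":0,"z":0.008,"wx":0,"wy":0,"wz":0},
  {"fingers":-1,"x":0,"y":0,"z":0.008,"wx":0,"wy":0,"wz":0},
  {"fingers":-1,"x":0,"y":0,"z":0.008,"wx":0,"wy":0,"wz":0},
])

```text
time: 3.57
ee_pos: [0.5438, -0.0662, 0.0566]
tcp_rot: [-180.0, -0.0, 4.3]
wrist_force: [-0.7, -0.7, 2.0]
opening: -0.0003
```

```bash
python3 - <<'E'
from h import *
o=bot.get_obs();print(o['ee_pos'],o['wrist_force'])
p,d=bot.camera("wrist");cv2.imwrite("pics/w2.png",p)
p,d=bot.camera("scene");cv2.imwrite("pics/s2.png",cv2.resize(p[200:310,220:460],None,fx=3,fy=3,interpolation=cv2.INTER_CUBIC))
E
```

```text
[ 0.54379589 -0.06618718  0.05663968] [-0.73788158 -0.68208834  2.04395616]
```

View pics/w2.png

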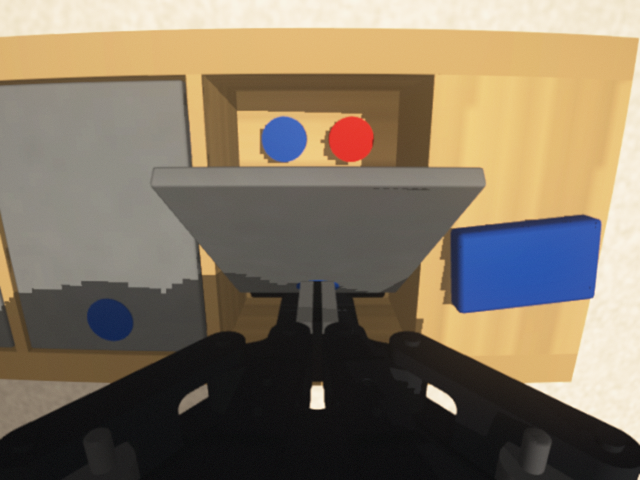

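View pics/s2.png

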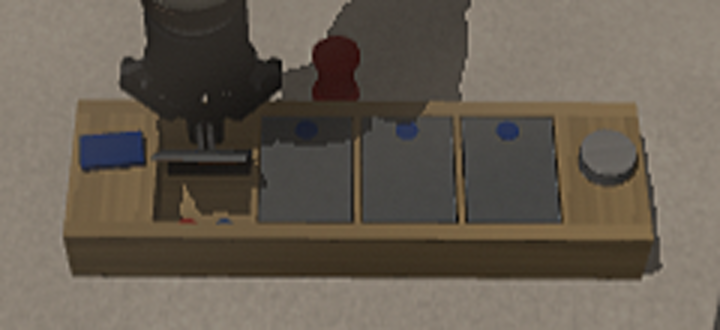

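The cover now stands at about 1.0 rad: the wrist view has its edge at row 170, columns 152–485, with the well visible behind it. I'll lift over it, come down on the far side and push the long end back toward the robot.

>>> play_rows([
  {"fingers":-1,"x":0,"y":0,"z":-0.02,"wx":0,"wy":0,"wz":0},
  {"fingers":-1,"x":0,"y":0,"z":-0.055,"wx":0,"wy":0,"wz":0},
  {"fingers":-1,"x":0,"y":0,"z":-0.09,"wx":0,"wy":0,"wz":0},
  {"fingers":-1,"x":0,"y":0,"z":-0.115,"wx":0,"wy":0,"wz":0},
  {"fingers":-1,"x":0.01,"y":0,"z":-0.12,"wx":0,"wy":0,"wz":0},
  {"fingers":-1,"x":0.04,"y":0,"z":-0.12,"wx":0,"wy":0,"wz":0},
  {"fingers":-1,"x":0.075,"y":0,"z":-0.12,"wx":0,"wy":0,"wz":0},
  {"fingers":-1,"x":0.1,"y":0,"z":-0.12,"wx":0,"wy":0,"wz":0},
  {"fingers":-1,"x":0.103,"y":0,"z":-0.12,"wx":0,"wy":0,"wz":0},
  {"fingers":-1,"x":0.103,"y":0,"z":-0.12,"wx":0,"wy":0,"wz":0},
  {"fingers":-1,"x":0.103,"y":0,"z":-0.09,"wx":0,"wy":0,"wz":0},
  {"fingers":-1,"x":0.103,"y":0,"z":-0.06,"wx":0,"wy":0,"wz":0},
  {"fingers":-1,"x":0.103,"y":0,"z":-0.053,"wx":0,"wy":0,"wz":0},
  {"fingers":-1,"x":0.103,"y":0,"z":-0.053,"wx":0,"wy":0,"wz":0},
])

```text
time: 4.83
ee_pos: [0.644, -0.0585, 0.1071]
tcp_rot: [-180.0, 0.3, 4.3]
wrist_force: [-0.5, -0.2, -0.1]
opening: -0.0001
```

```bash
python3 - <<'E'
from h import *
o=bot.get_obs();print(o['ee_pos'],o['wrist_force'])
p,d=bot.camera("scene");cv2.imwrite("pics/s3.png",cv2.resize(p[180:310,200:460],None,fx=3,fy=3,interpolation=cv2.INTER_CUBIC))
p,d=bot.camera("top");cv2.imwrite("pics/t3.png",cv2.resize(p[150:280,200:460],None,fx=3,fy=3,interpolation=cv2.INTER_CUBIC))
E
```

```text
[ 0.64397489 -0.05853102  0.10710717] [-0.54000147 -0.22982427 -0.12982859]
```

View pics/s3.png

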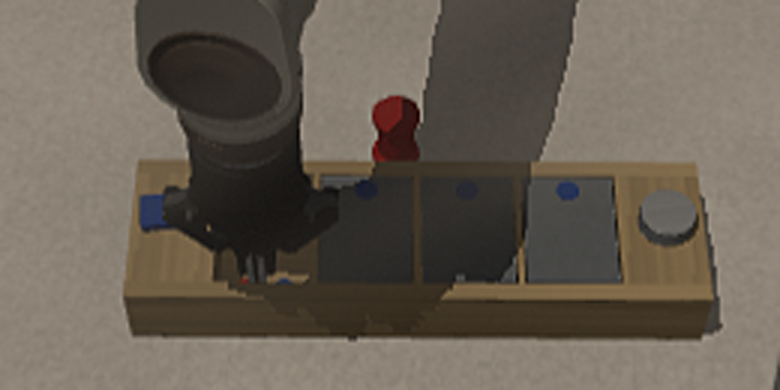

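View pics/t3.png

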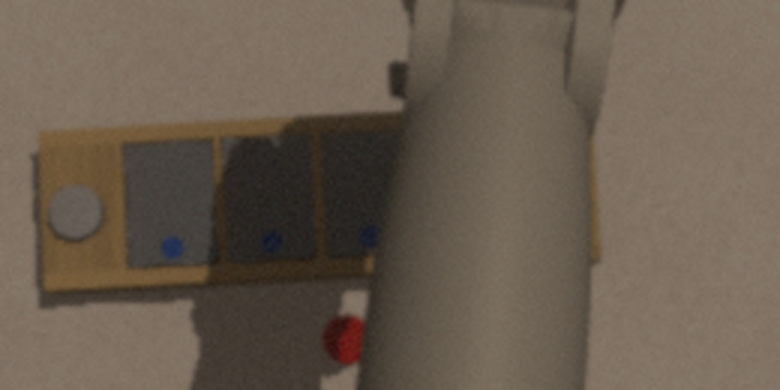

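>>> play_rows([
  {"fingers":-1,"x":-0.01,"y":0,"z":0,"wx":0,"wy":0,"wz":0},
  {"fingers":-1,"x":-0.02,"y":0,"z":0,"wx":0,"wy":0,"wz":0},
  {"fingers":-1,"x":-0.028,"y":0,"z":0,"wx":0,"wy":0,"wz":0},
  {"fingers":-1,"x":-0.034,"y":0,"z":0,"wx":0,"wy":0,"wz":0},
  {"fingers":-1,"x":-0.039,"y":0,"z":0,"wx":0,"wy":0,"wz":0},
  {"fingers":-1,"x":-0.044,"y":0,"z":0,"wx":0,"wy":0,"wz":0},
  {"fingers":-1,"x":-0.048,"y":0,"z":0,"wx":0,"wy":0,"wz":0},
  {"fingers":-1,"x":-0.052,"y":0,"z":0,"wx":0,"wy":0,"wz":0},
  {"fingers":-1,"x":-0.055,"y":0,"z":0,"wx":0,"wy":0,"wz":0},
  {"fingers":-1,"x":-0.055,"y":0,"z":0,"wx":0,"wy":0,"wz":0},
  {"fingers":-1,"x":-0.055,"y":0,"z":0,"wx":0,"wy":0,"wz":0},
])

```text
time: 5.85
ee_pos: [0.591, -0.0627, 0.109]
tcp_rot: [-180.0, 0.1, 4.3]
wrist_force: [-0.3, -0.7, 0.7]
opening: -0.0002
```

```bash
python3 - <<'E'
from h import *
o=bot.get_obs();print(o['ee_pos'],o['wrist_force'])
p,d=bot.camera("scene");cv2.imwrite("pics/s4.png",cv2.resize(p[180:310,200:460],None,fx=3,fy=3,interpolation=cv2.INTER_CUBIC))
p,d=bot.camera("wrist");cv2.imwrite("pics/w4.png",p)
E
```

```text
[ 0.59097862 -0.06270863  0.10899368] [-0.28930681 -0.67652229  0.66343431]
```

View pics/s4.png

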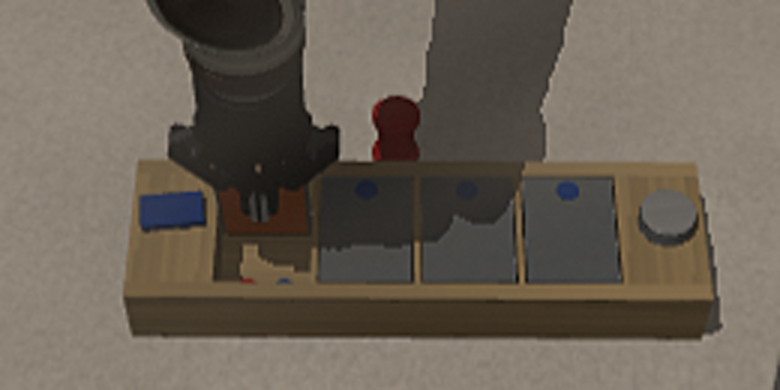

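View pics/w4.png

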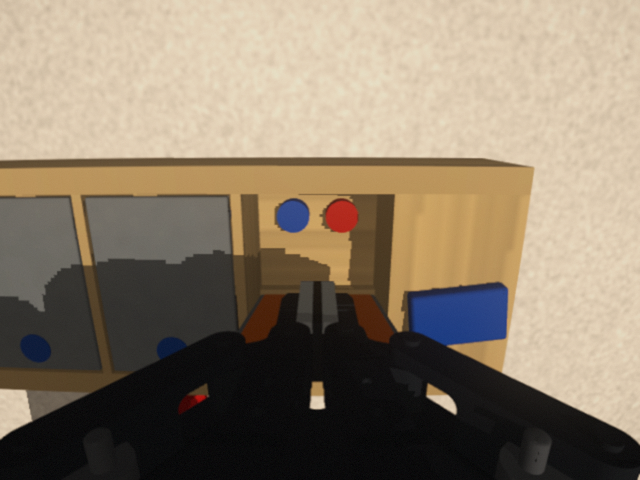

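The orange underside now faces the far side, so the plate is steep. I'll push a little further and watch for the stop.

>>> play_rows([
  {"fingers":-1,"x":-0.002,"y":0,"z":0,"wx":0,"wy":0,"wz":0},
  {"fingers":-1,"x":-0.004,"y":0,"z":0,"wx":0,"wy":0,"wz":0},
  {"fingers":-1,"x":-0.006,"y":0,"z":0,"wx":0,"wy":0,"wz":0},
  {"fingers":-1,"x":-0.007,"y":0,"z":0,"wx":0,"wy":0,"wz":0},
  {"fingers":-1,"x":-0.007,"y":0,"z":0,"wx":0,"wy":0,"wz":0},
  {"fingers":-1,"x":-0.007,"y":0,"z":0,"wx":0,"wy":0,"wz":0},
])

```text
time: 6.45
ee_pos: [0.5851, -0.0632, 0.1095]
tcp_rot: [180.0, -0.1, 4.3]
wrist_force: [5.9, 0.6, -0.5]
opening: 0.0001
```

The force rose to 5.9 N in +x, so the cover is at its stop. I'll back off, rise and move clear to look.

>>> play_rows([
  {"fingers":-1,"x":0.01,"y":0,"z":0,"wx":0,"wy":0,"wz":0},
  {"fingers":-1,"x":0.035,"y":0,"z":0,"wx":0,"wy":0,"wz":0},
  {"fingers":-1,"x":0.05,"y":0,"z":0,"wx":0,"wy":0,"wz":0},
  {"fingers":-1,"x":0.05,"y":0,"z":0,"wx":0,"wy":0,"wz":0},
  {"fingers":-1,"x":0.05,"y":0,"z":-0.04,"wx":0,"wy":0,"wz":0},
  {"fingers":-1,"x":0.05,"y":0,"z":-0.08,"wx":0,"wy":0,"wz":0},
  {"fingers":-1,"x":0.05,"y":0,"z":-0.12,"wx":0,"wy":0,"wz":0},
  {"fingers":-1,"x":0.05,"y":0,"z":-0.15,"wx":0,"wy":0,"wz":0},
  {"fingers":-1,"x":0.05,"y":0.03,"z":-0.15,"wx":0,"wy":0,"wz":0},
  {"fingers":-1,"x":0.03,"y":0.07,"z":-0.15,"wx":0,"wy":0,"wz":0},
  {"fingers":-1,"x":0.01,"y":0.1,"z":-0.15,"wx":0,"wy":0,"wz":0},
  {"fingers":-1,"x":-0.01,"y":0.13,"z":-0.15,"wx":0,"wy":0,"wz":0},
  {"fingers":-1,"x":-0.03,"y":0.16,"z":-0.15,"wx":0,"wy":0,"wz":0},
  {"fingers":-1,"x":-0.05,"y":0.19,"z":-0.15,"wx":0,"wy":0,"wz":0},
  {"fingers":-1,"x":-0.07,"y":0.22,"z":-0.15,"wx":0,"wy":0,"wz":0},
  {"fingers":-1,"x":-0.09,"y":0.24,"z":-0.15,"wx":0,"wy":0,"wz":0},
  {"fingers":-1,"x":-0.09,"y":0.24,"z":-0.15,"wx":0,"wy":0,"wz":0},
  {"fingers":-1,"x":-0.09,"y":0.24,"z":-0.15,"wx":0,"wy":0,"wz":0},
])

```text
time: 7.95
ee_pos: [0.5111, -0.3102, 0.2594]
tcp_rot: [-180.0, 0.0, 4.1]
wrist_force: [0.0, 0.3, 0.0]
opening: -0.0003
```

```bash
python3 - <<'E'
from h import *
o=bot.get_obs();print(o['time'],o['ee_pos'],o['wrist_force'],abs(o['qd']).max())
p,d=bot.camera("scene");cv2.imwrite("pics/s5.png",cv2.resize(p[180:310,200:460],None,fx=3,fy=3,interpolation=cv2.INTER_CUBIC))
p,d=bot.camera("top");cv2.imwrite("pics/t5.png",cv2.resize(p[150:280,200:460],None,fx=3,fy=3,interpolation=cv2.INTER_CUBIC))
E
```

```text
7.95 [ 0.51110119 -0.31023561  0.25938858] [0.02928729 0.30946634 0.03098993] 2.4948077412364085
```

View pics/s5.png

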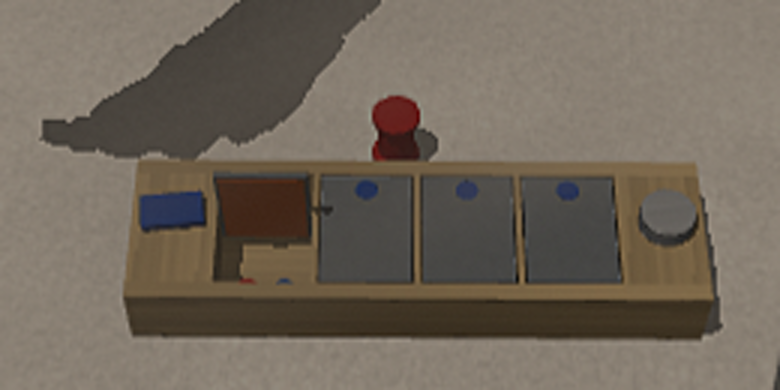

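View pics/t5.png

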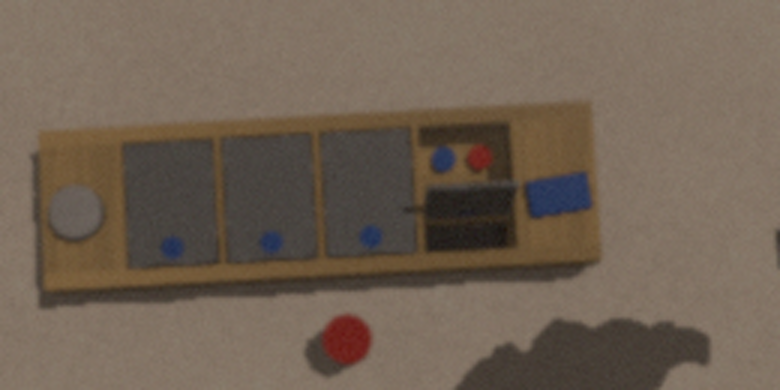

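```bash
python3 - <<'E'
from h import *
# edge of long end in top picture (crop /3 + offset): left (425,188), right (515,183)
e=ray_z("top",[[200+425/3,150+188/3],[200+515/3,150+183/3]],0.121).mean(0)
ax=np.array([np.cos(np.radians(4.3)),np.sin(np.radians(4.3))])
piv=np.array([.543,-.066])+.022*ax
r=(e[:2]-piv)@ax; print(e,r,np.arccos(r/0.064))
p,d=bot.camera("top"); o=bot.get_obs();print(abs(o['qd']).max(),o['time'])
bot.job_done()
E
```

```text
[ 0.57220453 -0.06350237  0.121     ] 0.007309591219488394 1.4563341885045844
0.6365960983083219 8.1
the job is handed in; nothing more can be done
```

Cover a was the loose one, and it now stands nearly upright. I handed the job in at about 8.1 s of the 48 s allowed; no verdict is reported.

- **Finding it:** I pressed cover a first. It gave way at about 5 N, and the wrist picture showed its long end rising. The other covers were never pressed.
- **Opening it:** I pressed the dotted end down to roughly 1 rad. Then I reached over and pushed the long end back from the far side until the force rose to about 6 N, which I took as the stop.
- **Last checks:** After the arm backed off to x 0.51, y −0.31, z 0.26 m, the wrist force was about 0. The top picture puts the cover at about 1.45 rad, from pixel positions I read by eye, so that is approximate. The spool, pin tin and chalk look unmoved in the last two pictures. I did not check the scissors, rule, tape case and beaker, which lie outside those crops and which the arm did not go near.

No check failed or disagreed.

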